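# Turn the freshly finished coaster on the drying rack

## Robot

A 7-joint arm with a two-finger parallel gripper is mounted at the origin on the work surface. World frame = base frame: x ahead of the robot, y to its left, z up, the work surface at z = 0. Lengths are in m, angles in rad, forces in N, time in s.
With the tool pointing down it reaches from about 0.4 to 0.85 m from the base axis. Payload 10.4 kg.
Tool frame: the origin (TCP) lies midway between the tips of the shut fingers; the grasp point (between the pads) lies 19 mm behind it; y points along the fingers, x is the direction in which the jaws open and shut, and the axes are right-handed (so a half turn about y gives the same grasp; the last joint's range is limited). The gripper opens to 87 mm and grips with 3 to 60 N. Pads are 19 mm wide; open, the fingers measure 117 mm over their backs; the gripper's body (75 mm by 190 mm) begins 51 mm behind the grasp point.
Start: joints at [1.23, 0.332, -0.065, 1.46, 0.022, 1.35, -0.088], TCP at [0.195, -0.594, 0.223] pointing down, gripper open.
Joint ranges: [-2.6, 2.6], [-0.5, 2.12], [-1.47, 1.34], [0.16, 2.42], [-1.27, 4.41], [0.06, 2.06], [-2.6, 2.6]. Speed limits (rad/s): [2.22, 2.22, 2.79, 2.79, 3.14, 3.14, 3.14].

## Interface

Orientations are given as a unit quaternion [x, y, z, w].
In Python, from bench import * gives the robot as it stands.
- The arm moves only by the tool jog_arm, never from a script. Its argument "commands" is a list of rows, each an object with "translation": the shift along the world's x, y, z in mm, a list of three; "twist": the turn about the world's z in rad. A call has 1 to 20 rows; each row shifts and turns the commanded pose from where the row before left it; what a row does not reach is not made up. A row lasts 1/10 s, in which the tool goes at most 50 mm and 8.59 degrees, less where a joint would pass 70% of its speed; a pose out of reach is approached as far as the arm can. A call is refused whole if a number of a shift passes 50 or a number of a turn 0.15, either way. A call with a gripper value outside its range is refused whole. "grip" is the closure, from 0 (fully open) to 1 (shut), set as the call begins (left out, the last holds). The fingers move at their own pace and stop on an object; "grip_force" is the grip in N (left out, the last holds). Time passes only in rows, so rows that do not move let the fingers close. It gives the time, the measured TCP pose, the force and the opening at its end, in the units of the state.
- read_state(): the state, without advancing time (a new reading comes with each control period).
- camera(name): name is "scene" or "top" or "wrist"; returns a dict with "img" (480x640x3 uint8, red, green, blue), "fx", "fy", "cx", "cy" (pixels), "cam_to_world" (4x4, takes a point from camera to world coordinates). Camera axes: x right, y down, z forward; pixel columns grow to the right and rows downward; lengths in m; the calibration is good to about 2 mm. A picture is of the moment at which its call begins. There is no depth.
- close_job(): hands the job in, once; it reports no verdict.
The state is a dict: "time": time; "joint_positions": joint angles; "joint_vel": joint speeds; "joint_torque": joint torques, N m; "ee_pos": TCP position; "eef_rot": TCP orientation; "ft_force": force on the tool from outside, world axes, zero at the start; "torque": the same for the moment, N m; "width": finger opening in m.
Only numpy, scipy, OpenCV 4.12 (cv2) and the standard library are available. Lean on these libraries where they do the work, as an engineer would, in place of code of your own. Each camera call takes 0.05 s, during which the arm holds its last target.

## Task

Take the broad spatula out of the tool rack and use it to turn over the coaster that still lies leather side up, so that it lies flat on the drying rack with its bare wooden side up, like its neighbour. Its finish is still tacky, so the gripper must not touch it. Then lay the spatula flat on the bench and let it go; leave the neighbouring coaster, the narrow knife, the jar and the tin where they are.

Things in the scene. Friction and masses are not known exactly. Their poses are not given: they have to be found in the camera images.
- coaster_center (a point): The coaster to turn: stiff round disc, 96 mm across, 8 mm thick, 40 to 75 g, plywood with a dark leather face (ring of stitches). It lies leather side up across two slats of the drying rack, centred over an outer lane near the rack's -x end. Point at its centre, half-way up; z axis points out of the leather face (up at the start, down when turned).
- turned_coaster_center (a point): The neighbouring coaster, the same size, already lying wooden side up over the other outer lane. Point at its centre, half-way up; z axis points out of the leather face (down).
- drying_rack: Fixed wooden rack, 260 (x) by 228 (y), 40 mm high. Four slats along x, 18 wide, 28 tall, tops 40 mm above the bench, centred at y = -105, -35, 35, 105 mm: three lanes, 52 wide, at y = -70, 0, 70 mm. Two cross feet, x = -90 and 90 mm, 12 mm high; above them the lanes are open end to end. Towards +x there is room to turn a coaster over like a page. Origin on the bench under its middle.
- spatula_grip (a point): Broad spatula, 60 to 110 g, at its handle centre. x to blade tip, y across the blade, z out of its flat (sides alike). Handle 110 long (x), 26 wide (y), 20 thick (z); neck to x = 75 mm; steel blade 42 wide, 2 thick, in the mid-plane, to x = 161 mm. Balance at x = 35 mm. At first on edge in the tool rack: z level, handle centre 45 mm up. Lying flat: handle centre 10 mm up.
- spatula_tip (a point): Middle of the end edge of the spatula's blade, 161 mm from the handle centre; axes as spatula_grip. The handle's long corners are chamfered 5 mm, so its two edges have flats only 10 mm wide: set down on edge the spatula may stay standing if upright, but let go leaning over by 20 degrees or more it falls flat.
- narrow_knife_grip (a point): Narrow knife: the same handle as the spatula, but its blade is only 16 mm wide and 40 mm long (115 mm from handle centre to tip); on edge in the other outer notch of the tool rack. Point at the centre of its handle, axes as for the spatula.
- tool_rack: Fixed wooden rack, 112 (x) by 136 (y), 48 mm high: two rails 16 wide at x = -44 and 44 mm, three notches each at y = -42, 0, 42 mm, 23 wide, 32 to 48 mm above the bench; between the rails only a base 12 mm high. Spatula and narrow knife lie in the outer notches, handle centres near the rack's middle, blades beyond its +x side; they lift straight up. Origin on the bench under its middle.
- rivet_jar_center (a point): Glass jar of rivets with a steel lid, 71 mm across and 76 mm high. Point half-way up.
- wax_tin_center (a point): Flat closed steel tin, 75 mm across and 28 mm high. Point half-way up.
Things that resemble listed ones, but are neither listed nor needed, are in the scene too. Leave any orange look-alike of the part that bears coaster_center alone. Leave any red look-alike of the part that bears spatula_grip alone.

How it is judged:
By the outcome, as a careful person would: the job done as asked, in the order asked, and still so for the second after the job is handed in, with the robot touching nothing.
It also fails if it takes over 64 s, if anything falls off the work surface, if the arm or the gripper's body presses on something with over 40 N, if the wrist force passes 120 N, or if a joint passes its speed limit or range.

## Working session

There is one attempt and no reset: what is moved stays moved. The work goes in short steps, Python scripts to look and compute and a tool call to move; the robot and the scene stay as the last step left them, time stands still between calls to the robot, and variables do not carry over. Pictures are saved under pics/ and viewed, and the job is handed in when it is done.

Besides the shell and the picture viewer there is one more tool, called as a command line: name --argument value ..., lists and objects as JSON in quotes. jog_arm: Moves the arm, as the interface text tells. Its arguments: {"type":"object","properties":{"commands":{"type":"array"},"grip":{"type":"number"},"grip_force":{"type":"number"}},"required":["commands"]}

```bash
ls; mkdir -p pics; python3 - <<'E'
from bench import *
import cv2,numpy as np,json
s=read_state();print(s)
for n in("scene","top","wrist"):
    c=camera(n);cv2.imwrite(f"pics/{n}0.png",c["img"][:,:,::-1]);print(n,c["fx"],c["fy"],c["cx"],c["cy"],np.round(c["cam_to_world"],4).tolist())
E
```

```text
pics
{'time': 0.0, 'joint_positions': array([ 1.23040072,  0.33282109, -0.06471596,  1.46096348,  0.02160507,
        1.34991182, -0.08847921]), 'joint_vel': array([ 0.00237917, -0.00026515,  0.0012802 , -0.00066902, -0.00039255,
        0.002329  ,  0.00093078]), 'joint_torque': array([-3.60831218e-04, -6.23255610e+01,  2.44547945e-02, -3.89901531e+01,
       -6.14039786e-02,  3.93696001e-02,  1.29611740e-04]), 'ee_pos': array([ 0.19517128, -0.59332281,  0.22177512]), 'eef_rot': array([-0.57255601,  0.41498611, -0.4141525 ,  0.57310021]), 'ft_force': array([ 0.17450861, -0.19220593,  0.14466565]), 'torque': array([-0.00388459,  0.09768574,  0.02791083]), 'width': 0.0870999604707508}
scene 585.5115703003279 585.5115703003279 320.52702718244007 238.905979691074 [[0.7445, 0.4004, -0.5342, 1.3151], [0.6674, -0.469, 0.5785, -0.9145], [-0.0189, -0.7872, -0.6164, 0.979], [0.0, 0.0, 0.0, 1.0]]
top 478.0447802504968 478.0447802504968 317.8646932086372 249.70575587236698 [[0.0737, -0.9741, 0.2139, 0.2492], [-0.9973, -0.0733, 0.01, -0.0714], [0.0059, -0.214, -0.9768, 1.2268], [0.0, 0.0, 0.0, 1.0]]
wrist 430.3973313286288 430.3973313286288 317.44992027874486 242.16435170683658 [[0.3126, -0.9198, -0.2371, 0.2584], [-0.9499, -0.3031, -0.0766, -0.5724], [-0.0014, 0.2491, -0.9685, 0.3847], [0.0, 0.0, 0.0, 1.0]]
```

View pics/scene0.png

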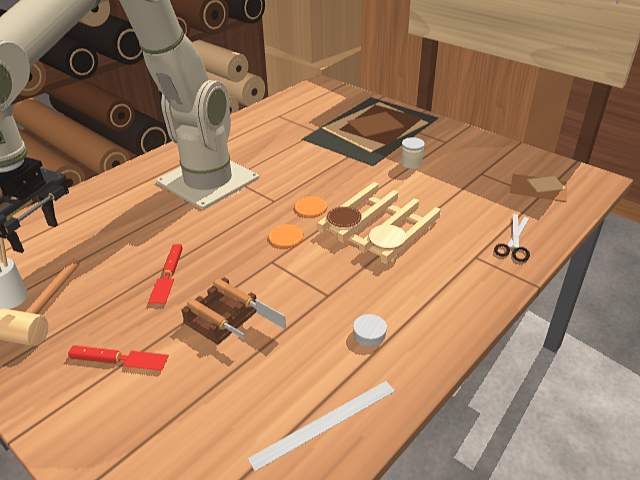

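View pics/top0.png

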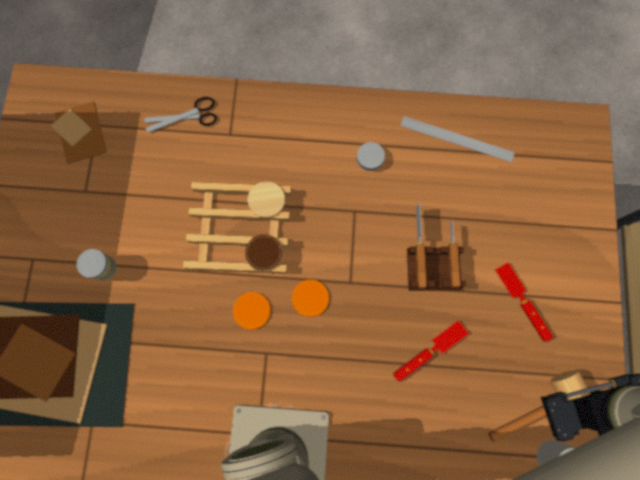

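View pics/wrist0.png

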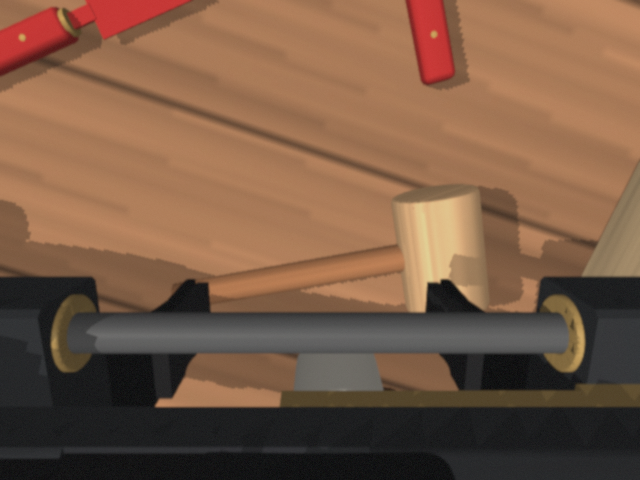

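The top view shows the rack with its slats running along world y, so the rack's +x is about world +y. The leather coaster is at (263,252) and the turned one at (267,199). The spatula is in the tool rack at column 420 and the knife at column 453.

```bash
cat > h.py <<'E'
from bench import *
import cv2,numpy as np
from scipy.spatial.transform import Rotation as R
def ray(c,u,v,z):
    T=c["cam_to_world"];d=T[:3,:3]@np.array([(u-c["cx"])/c["fx"],(v-c["cy"])/c["fy"],1]);o=T[:3,3]
    return o+d*(z-o[2])/d[2]
def px(c,p):
    T=c["cam_to_world"];q=T[:3,:3].T@(np.array(p)-T[:3,3]);return np.array([c["fx"]*q[0]/q[2]+c["cx"],c["fy"]*q[1]/q[2]+c["cy"]])
def crop(c,x0,y0,x1,y1,k,name):
    cv2.imwrite("pics/"+name,cv2.resize(c["img"][y0:y1,x0:x1,::-1],None,fx=k,fy=k,interpolation=cv2.INTER_CUBIC))
def st():
    s=read_state();m=R.from_quat(s["eef_rot"]).as_matrix();print(round(s["time"],2),"tcp",np.round(s["ee_pos"]*1000,1),"jaw x",np.round(m[:,0],3),"fing y",np.round(m[:,1],3),"w",round(s["width"]*1000,1),"F",np.round(s["ft_force"],1),"q",np.round(s["joint_positions"],2));return s
E
python3 - <<'E'
from h import *
st()
c=camera("top");crop(c,170,170,310,290,5,"t1.png");crop(c,390,190,490,300,5,"t2.png")
c=camera("scene");crop(c,310,175,450,265,5,"s1.png");crop(c,170,265,300,355,6,"s2.png")
E
```

```text
0.15 tcp [ 195.2 -593.4  222. ] jaw x [ 0.312 -0.95  -0.001] fing y [-0.     0.001 -1.   ] w 86.9 F [-0.  -1.   0.1] q [ 1.23  0.33 -0.06  1.46  0.02  1.35 -0.09]
```

View pics/t1.png

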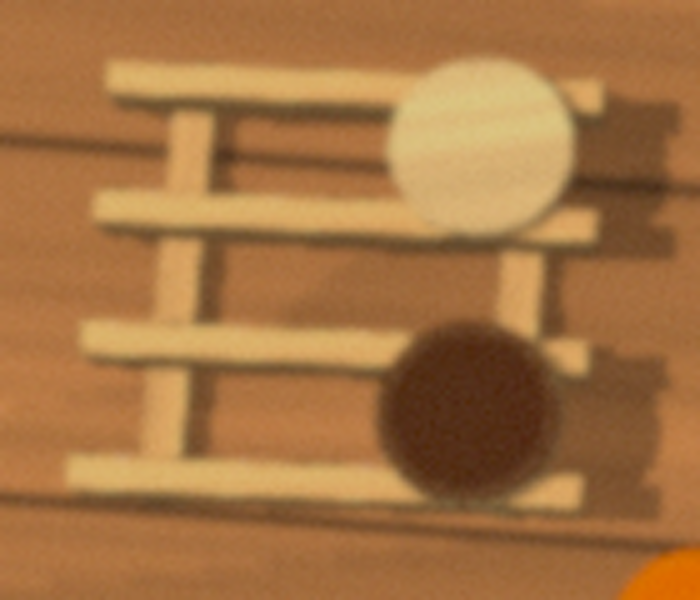

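View pics/t2.png

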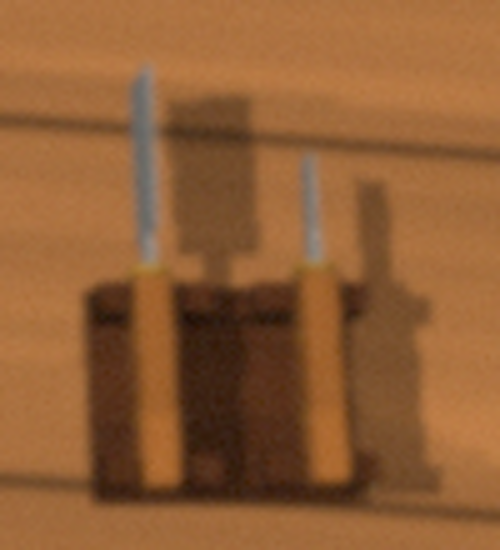

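View pics/s1.png

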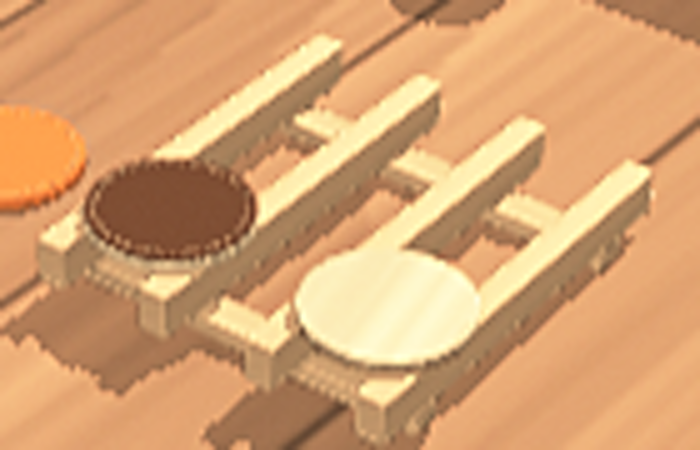

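View pics/s2.png

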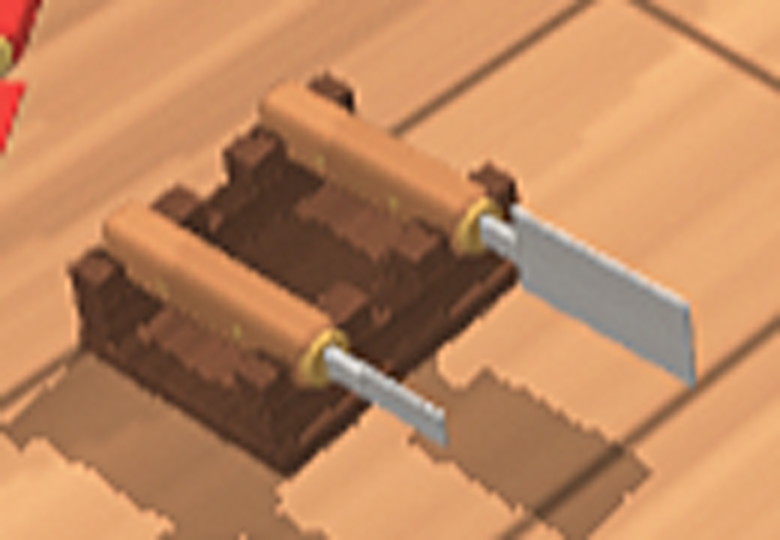

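```bash
python3 - <<'E'
from h import *
c=camera("top")
f=lambda a,o,z:np.round(ray(c,o[0]+(a[0]+.5)/5-.5,o[1]+(a[1]+.5)/5-.5,z)[:3]*1000,1)
o=(170,170)
print("coaster",f((470,411),o,.048),"nb",f((481,147),o,.048))
for n,a,z in [("coL",(380,411),.048),("coR",(560,411),.048)]: print(n,f(a,o,z))
for l,r in [((66,473),(583,488)),((80,338),(590,355)),((93,207),(600,225)),((106,78),(605,97))]:
    L=f(l,o,.04);Rr=f(r,o,.04);d=L-Rr;print("slat",L,Rr,"mid",(L+Rr)/2,"len",np.hypot(d[0],d[1]).round(1),"ang",np.degrees(np.arctan2(d[1],d[0])).round(2))
o=(390,190)
a=f((152,268),o,.058);b=f((163,487),o,.058);t=f((145,68),o,.066)
print(a,b,(a+b)/2,np.linalg.norm(a-b),"ang",np.degrees(np.arctan2(*(a-b)[1::-1])),"tip",t,"grip->tip",np.linalg.norm((t-(a+b)/2)[:2]),np.degrees(np.arctan2(*(t-(a+b)/2)[1::-1])))
a=f((314,268),o,.058);b=f((333,485),o,.058);print("knife",a,b,(a+b)/2)
s=camera("scene")
g=lambda x,y,z:np.round(ray(s,170+(x+.5)/6-.5,265+(y+.5)/6-.5,z)*1000,1)
print("scene front top",g(483,203,.058),"rear top",g(285,88,.058), "tipcorner top",g(690,303,.066))
g=lambda x,y,z:np.round(ray(s,310+(x+.5)/5-.5,175+(y+.5)/5-.5,z)*1000,1)
print("scene coaster",g(170,208,.048))
E
```

```text
coaster [491.6  76.6  48. ] nb [630.9  84.6  48. ]
coL [488.2 121.8  48. ]
coR [495.   31.4  48. ]
slat [446.2 277.4  40. ] [458.  17.  40.] mid [452.1 147.2  40. ] len 260.7 ang 92.59
slat [516.3 279.7  40. ] [527.   19.5  40. ] mid [521.65 149.6   40.  ] len 260.4 ang 92.35
slat [586.  282.3  40. ] [596.1  20.4  40. ] mid [591.05 151.35  40.  ] len 262.1 ang 92.21
slat [656.3 284.8  40. ] [665.7  23.8  40. ] mid [661.  154.3  40. ] len 261.2 ang 92.06
[ 541.  -314.2   58. ] [ 430.6 -322.8   58. ] [ 485.8 -318.5   58. ] 110.73445714862197 ang 4.454262957279777 tip [ 643.3 -306.1   66. ] grip->tip 157.987372913154 4.501620135426443
knife [ 547.2 -395.6   58. ] [ 437.8 -406.4   58. ] [ 492.5 -401.    58. ]
scene front top [ 541.3 -316.6   58. ] rear top [ 434.2 -323.2   58. ] tipcorner top [ 643.5 -308.1   66. ]
scene coaster [489.   74.4  48. ]
```

jog_arm --commands '[{"translation": [25,23,0],"twist": -0.02},{"translation": [25,23,0],"twist": -0.02},{"translation": [25,23,0],"twist": -0.02},{"translation": [25,23,0],"twist": -0.02},{"translation": [25,23,0],"twist": -0.02},{"translation": [25,23,0],"twist": -0.02},{"translation": [25,23,0],"twist": -0.02},{"translation": [25,23,0],"twist": -0.02},{"translation": [25,23,0],"twist": -0.02},{"translation": [25,23,0],"twist": -0.02},{"translation": [25,23,0],"twist": -0.02},{"translation": [16,21,-30],"twist": -0.02},{"translation": [0,0,-30],"twist": 0},{"translation": [0,0,0],"twist": 0},{"translation": [0,0,0],"twist": 0}]' --grip 0

```text
time: 1.85
ee_pos: [0.4859, -0.3203, 0.1631]
eef_rot: [0.519, -0.481, 0.48, -0.519]
ft_force: [0.4, -0.0, 0.5]
width: 0.0868
```

```bash
python3 - <<'E'
from h import *
st()
c=camera("wrist");cv2.imwrite("pics/w1.png",c["img"][:,:,::-1])
for p in [(.4865,-.3195,.058),(.541,-.3155,.058),(.431,-.323,.058)]: print(px(c,p))
E
```

```text
1.85 tcp [ 485.9 -320.3  163.1] jaw x [ 0.077 -0.997  0.   ] fing y [-0.001 -0.    -1.   ] w 86.8 F [ 0.4 -0.   0.5] q [ 0.74  0.29 -0.28  1.65  0.09  1.22 -1.05]
[316.46233461 237.4328177 ]
[316.75813323 150.33955678]
[315.3405412  317.63485152]
```

View pics/w1.png

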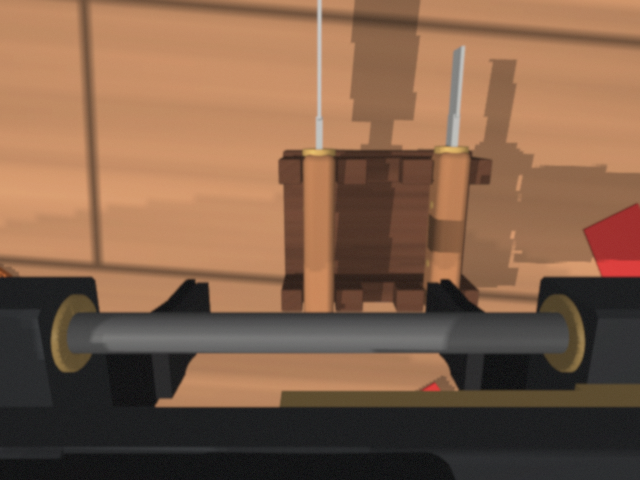

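The wrist view shows the spatula's handle at column 319, in line with the jaws, and the knife is clear of the right finger.

jog_arm --commands '[{"translation": [0,0,-30],"twist": 0},{"translation": [0,0,-30],"twist": 0},{"translation": [0,0,-30],"twist": 0},{"translation": [0,0,-20],"twist": 0},{"translation": [0,0,-12],"twist": 0},{"translation": [0,0,-10],"twist": 0},{"translation": [0,0,0],"twist": 0},{"translation": [0,0,0],"twist": 0}]'

```text
time: 2.7
ee_pos: [0.4869, -0.3202, 0.0317]
eef_rot: [-0.519, 0.48, -0.481, 0.519]
ft_force: [-0.1, -0.3, 0.8]
width: 0.0872
```

jog_arm --commands '[{"translation": [0,0,0],"twist": 0},{"translation": [0,0,0],"twist": 0},{"translation": [0,0,0],"twist": 0},{"translation": [0,0,0],"twist": 0},{"translation": [0,0,0],"twist": 0},{"translation": [0,0,0],"twist": 0},{"translation": [0,0,0],"twist": 0},{"translation": [0,0,0],"twist": 0}]' --grip 1 --grip_force 40

```text
time: 3.5
ee_pos: [0.4863, -0.3197, 0.0305]
eef_rot: [0.519, -0.48, 0.48, -0.519]
ft_force: [-0.0, -0.4, 0.2]
width: 0.0311
```

jog_arm --commands '[{"translation": [0,0,0],"twist": 0},{"translation": [0,0,0],"twist": 0},{"translation": [0,0,0],"twist": 0},{"translation": [0,0,0],"twist": 0}]'

```text
time: 3.9
ee_pos: [0.4863, -0.3197, 0.0306]
eef_rot: [0.519, -0.48, 0.48, -0.519]
ft_force: [-0.1, -0.0, -0.9]
width: 0.0196
```

jog_arm --commands '[{"translation": [0,0,20],"twist": 0},{"translation": [0,0,30],"twist": 0},{"translation": [0,0,30],"twist": 0},{"translation": [1,10,0],"twist": 0.1},{"translation": [1,10,0],"twist": 0.11},{"translation": [1,10,0],"twist": 0.11},{"translation": [1,10,0],"twist": 0.11},{"translation": [1,10,0],"twist": 0.11},{"translation": [1,10,0],"twist": 0.11},{"translation": [1,10,0],"twist": 0.11},{"translation": [1,10,0],"twist": 0.11},{"translation": [1,10,0],"twist": 0.11},{"translation": [1,10,0],"twist": 0.11},{"translation": [1,10,0],"twist": 0.11},{"translation": [1,10,0],"twist": 0.11},{"translation": [2,10,0],"twist": 0.11},{"translation": [0,0,0],"twist": 0.11},{"translation": [0,0,0],"twist": 0},{"translation": [0,0,0],"twist": 0}]'

```text
time: 5.8
ee_pos: [0.5002, -0.19, 0.1105]
eef_rot: [0.707, 0.012, -0.012, -0.707]
ft_force: [0.1, 0.6, -1.3]
width: 0.0196
```

```bash
python3 - <<'E'
from h import *
st()
c=camera("scene");crop(c,160,150,440,350,2.8,"s3.png")
E
```

```text
5.8 tcp [ 500.2 -190.   110.5] jaw x [ 0.999  0.033 -0.   ] fing y [-0. -0. -1.] w 19.6 F [ 0.1  0.6 -1.3] q [ 0.78  0.28 -0.57  1.81  0.17  1.1   0.18]
```

View pics/s3.png

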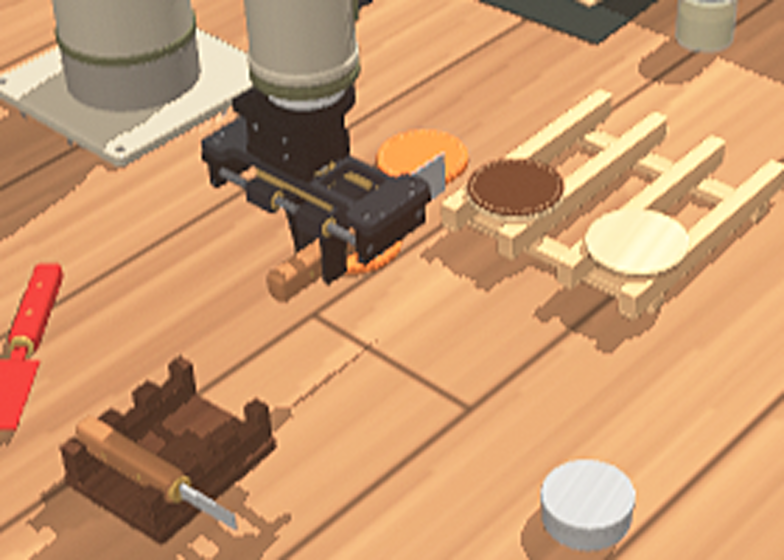

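The spatula is held on edge, pointing along the lane. Next I lower it to the bench.

jog_arm --commands '[{"translation": [0,0,-30],"twist": 0},{"translation": [0,0,-30],"twist": 0},{"translation": [0,0,-25],"twist": 0},{"translation": [0,0,-12],"twist": 0},{"translation": [0,0,-5],"twist": 0},{"translation": [0,0,-2],"twist": 0},{"translation": [0,0,0],"twist": 0},{"translation": [0,0,0],"twist": 0}]'

```text
time: 6.65
ee_pos: [0.501, -0.19, 0.0076]
eef_rot: [0.707, 0.014, -0.012, -0.707]
ft_force: [-0.1, 0.1, -0.4]
width: 0.0195
```

jog_arm --commands '[{"translation": [0,0,0],"twist": 0},{"translation": [0,0,0],"twist": 0},{"translation": [0,0,0],"twist": 0},{"translation": [0,0,0],"twist": 0},{"translation": [0,0,0],"twist": 0},{"translation": [0,0,0],"twist": 0},{"translation": [0,0,0],"twist": 0},{"translation": [0,0,0],"twist": 0}]' --grip 0

```text
time: 7.45
ee_pos: [0.5003, -0.1897, 0.0066]
eef_rot: [-0.707, -0.013, 0.013, 0.707]
ft_force: [0.3, 0.5, 0.6]
width: 0.076
```

```bash
python3 - <<'E'
from h import *
st()
c=camera("scene");crop(c,220,180,360,285,5,"s4.png")
c=camera("wrist");cv2.imwrite("pics/w4.png",c["img"][:,:,::-1])
E
```

```text
7.45 tcp [ 500.3 -189.7    6.6] jaw x [0.999 0.037 0.   ] fing y [ 0.  0. -1.] w 76.0 F [0.3 0.5 0.6] q [ 0.73  0.42 -0.53  1.89  0.27  0.9   0.11]
```

View pics/s4.png

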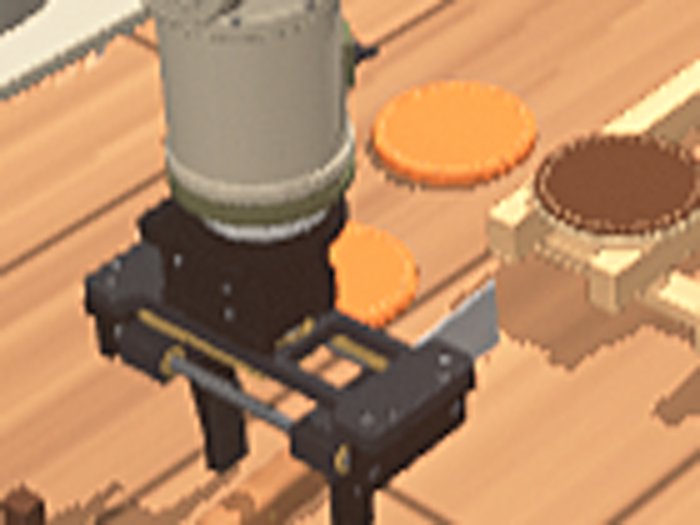

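View pics/w4.png

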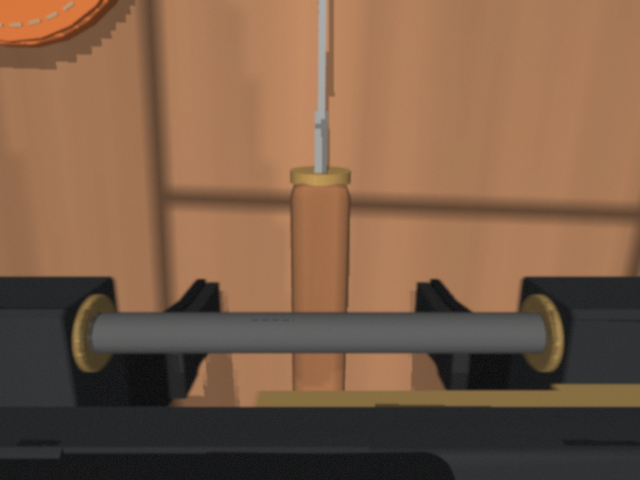

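It still stands upright. I'll raise the fingers near its top and push it over towards +x.

jog_arm --commands '[{"translation": [0,0,16],"twist": 0},{"translation": [15,0,0],"twist": 0},{"translation": [10,0,0],"twist": 0},{"translation": [5,0,0],"twist": 0},{"translation": [4,0,0],"twist": 0},{"translation": [4,0,0],"twist": 0},{"translation": [4,0,0],"twist": 0},{"translation": [4,0,0],"twist": 0},{"translation": [0,0,0],"twist": 0},{"translation": [0,0,0],"twist": 0}]'

```text
time: 8.55
ee_pos: [0.5463, -0.1897, 0.0225]
eef_rot: [-0.707, -0.013, 0.013, 0.707]
ft_force: [0.3, 1.0, 0.7]
width: 0.0868
```

```bash
python3 - <<'E'
from h import *
st()
c=camera("wrist");cv2.imwrite("pics/w5.png",c["img"][:,:,::-1])
E
```

```text
8.55 tcp [ 546.3 -189.7   22.5] jaw x [ 0.999  0.037 -0.   ] fing y [-0.  0. -1.] w 86.8 F [0.3 1.  0.7] q [ 0.69  0.48 -0.53  1.77  0.29  0.97  0.08]
```

View pics/w5.png

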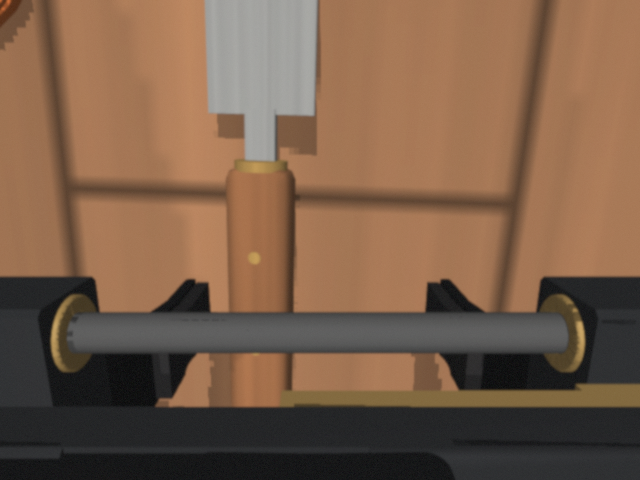

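It fell flat, between the fingers: handle centre column about 261, blade columns 207 to 318.

```bash
python3 - <<'E'
from h import *
c=camera("wrist")
p=[ray(c,u,v,z)*1000 for u,v,z in [(261,163,.018),(261.5,300,.02),(207,113,.011),(317,115,.011),(261,400,.02)]]
print(np.round(p,1))
c=camera("top");crop(c,280,210,420,310,5,"t5.png")
E
```

```text
[[ 521.3 -134.5   18. ]
 [ 522.  -189.9   20. ]
 [ 499.3 -116.6   11. ]
 [ 542.  -115.8   11. ]
 [ 522.  -236.7   20. ]]
```

View pics/t5.png

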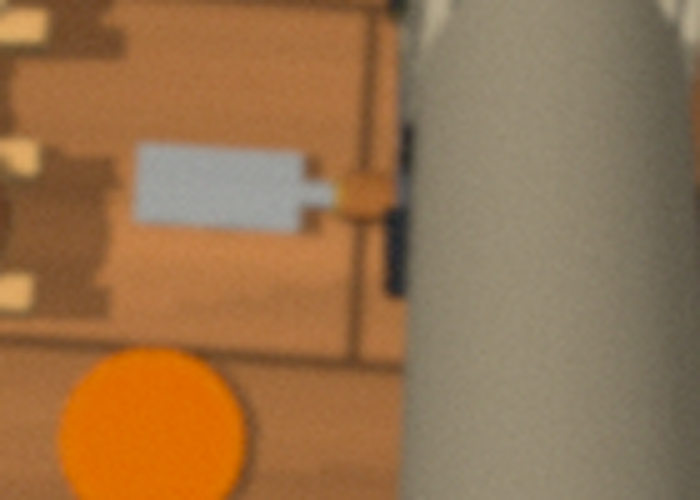

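jog_arm --commands '[{"translation": [-14,8,0],"twist": 0},{"translation": [-10,7,0],"twist": 0},{"translation": [0,0,-8],"twist": 0},{"translation": [0,0,-7],"twist": 0},{"translation": [0,0,-5],"twist": 0},{"translation": [0,0,0],"twist": 0},{"translation": [0,0,0],"twist": 0}]'

```text
time: 9.4
ee_pos: [0.5225, -0.1748, 0.0023]
eef_rot: [-0.707, -0.013, 0.013, 0.707]
ft_force: [-0.7, 0.6, 0.4]
width: 0.0873
```

jog_arm --commands '[{"translation": [0,0,0],"twist": 0},{"translation": [0,0,0],"twist": 0},{"translation": [0,0,0],"twist": 0},{"translation": [0,0,0],"twist": 0},{"translation": [0,0,0],"twist": 0},{"translation": [0,0,0],"twist": 0},{"translation": [0,0,0],"twist": 0},{"translation": [0,0,0],"twist": 0},{"translation": [0,0,0],"twist": 0},{"translation": [0,0,0],"twist": 0},{"translation": [0,0,0],"twist": 0},{"translation": [0,0,0],"twist": 0}]' --grip 1 --grip_force 50

```text
time: 10.6
ee_pos: [0.5224, -0.1747, 0.0026]
eef_rot: [0.707, 0.013, -0.013, -0.707]
ft_force: [-0.2, -0.4, -0.5]
width: 0.0255
```

```bash
python3 - <<'E'
from h import *
st()
c=camera("wrist");cv2.imwrite("pics/w6.png",c["img"][:,:,::-1])
E
```

```text
10.6 tcp [ 522.4 -174.7    2.6] jaw x [0.999 0.037 0.   ] fing y [ 0. -0. -1.] w 25.5 F [-0.2 -0.4 -0.5] q [ 0.69  0.46 -0.53  1.85  0.29  0.91  0.06]
```

View pics/w6.png

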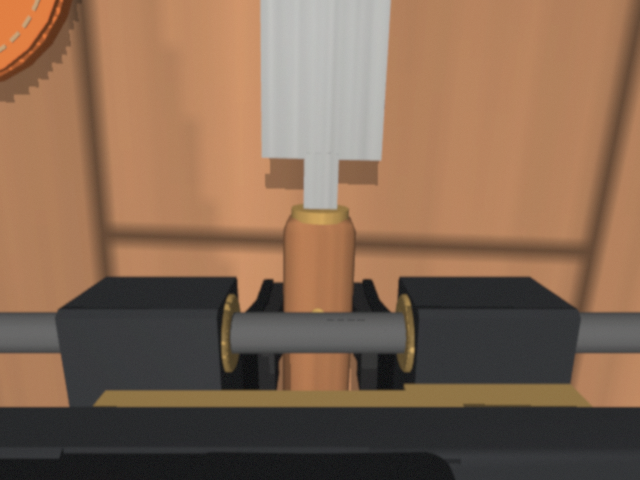

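Gripped flat at 25.5 mm. Now I lift to lane height, line up with the lane and check for sag.

jog_arm --commands '[{"translation": [0,0,8],"twist": 0},{"translation": [0,0,7],"twist": 0},{"translation": [-10,0,0],"twist": 0.004},{"translation": [-13,10,0],"twist": 0},{"translation": [0,15,0],"twist": 0},{"translation": [0,5,0],"twist": 0},{"translation": [0,0,0],"twist": 0},{"translation": [0,0,0],"twist": 0}]'

```text
time: 11.45
ee_pos: [0.4997, -0.1448, 0.0177]
eef_rot: [0.707, 0.015, -0.014, -0.707]
ft_force: [0.4, 0.1, -0.8]
width: 0.0253
```

```bash
python3 - <<'E'
from h import *
st()
c=camera("wrist");cv2.imwrite("pics/w7.png",c["img"][:,:,::-1])
c=camera("top");crop(c,230,190,370,310,5,"t7.png")
c=camera("scene");crop(c,270,160,390,250,6,"s7.png")
E
```

```text
11.45 tcp [ 499.7 -144.8   17.7] jaw x [0.999 0.041 0.   ] fing y [ 0. -0. -1.] w 25.3 F [ 0.4  0.1 -0.8] q [ 0.69  0.38 -0.56  1.92  0.26  0.91  0.04]
```

View pics/w7.png

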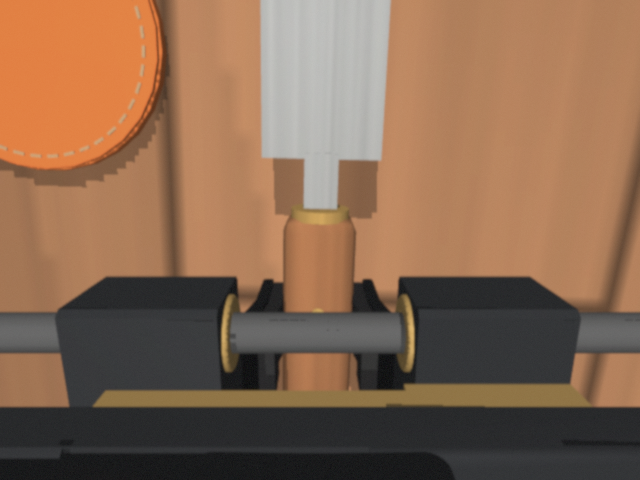

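View pics/t7.png

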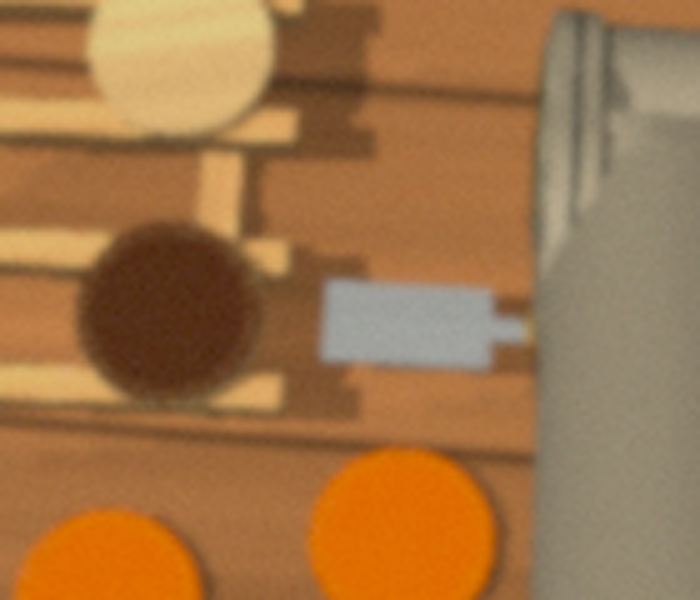

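View pics/s7.png

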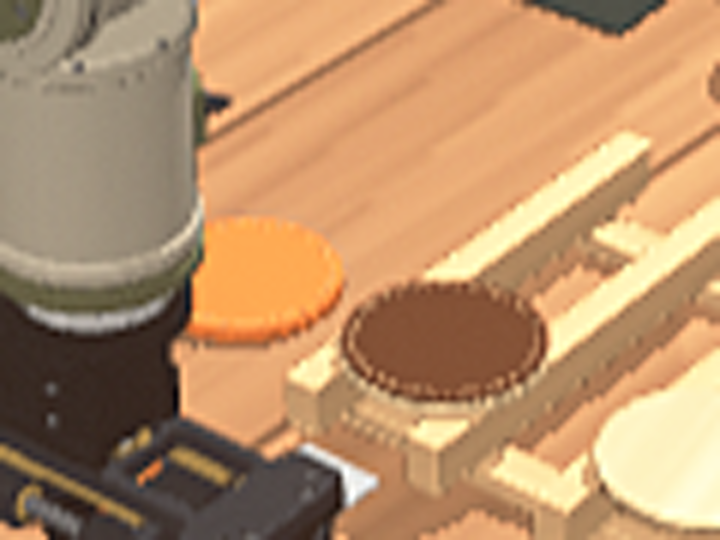

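```bash
python3 - <<'E'
from h import *
c=camera("top")
f=lambda x,y,z:np.round(ray(c,230+(x+.5)/5-.5,190+(y+.5)/5-.5,z)*1000,1)
print(f(327,278,.025),f(320,361,.025),"heel",f(494,288,.025),f(491,369,.025)); print("slat ends",f(290,257,.04),f(283,392,.04))
s=camera("scene");g=lambda x,y,z:np.round(ray(s,270+(x+.5)/6-.5,160+(y+.5)/6-.5,z)*1000,1)
print("scene tip corners",g(378,482,.025),g(308,444,.025))
E
```

```text
[519.8   0.6  25. ] [476.1   0.5  25. ] heel [521.  -85.7  25. ] [478.5 -87.1  25. ]
slat ends [525.9  19.4  40. ] [456.   16.8  40. ]
scene tip corners [515.2  -1.5  25. ] [473.5  -1.1  25. ]
```

The blade tip sits about 3 to 4 mm towards +x of the lane's middle, and there is no sag. I'll correct that and insert.

jog_arm --commands '[{"translation": [-3,0,0],"twist": 0.015},{"translation": [-0.4,10,0],"twist": 0},{"translation": [-0.4,12,0],"twist": 0},{"translation": [-0.4,12,0],"twist": 0},{"translation": [-0.4,10,0],"twist": 0},{"translation": [-0.4,10,0],"twist": 0},{"translation": [0,0,0],"twist": 0},{"translation": [0,0,0],"twist": 0}]'

```text
time: 12.5
ee_pos: [0.4943, -0.0907, 0.0176]
eef_rot: [0.707, 0.02, -0.02, -0.707]
ft_force: [0.6, -0.7, -0.0]
width: 0.0254
```

```bash
python3 - <<'E'
from h import *
st()
c=camera("top");crop(c,230,190,370,310,5,"t8.png")
c=camera("scene");crop(c,270,160,390,250,6,"s8.png")
E
```

```text
12.5 tcp [494.3 -90.7  17.6] jaw x [0.998 0.056 0.   ] fing y [ 0. -0. -1.] w 25.4 F [ 0.6 -0.7 -0. ] q [ 0.62  0.35 -0.6   1.96  0.25  0.9  -0.05]
```

View pics/t8.png

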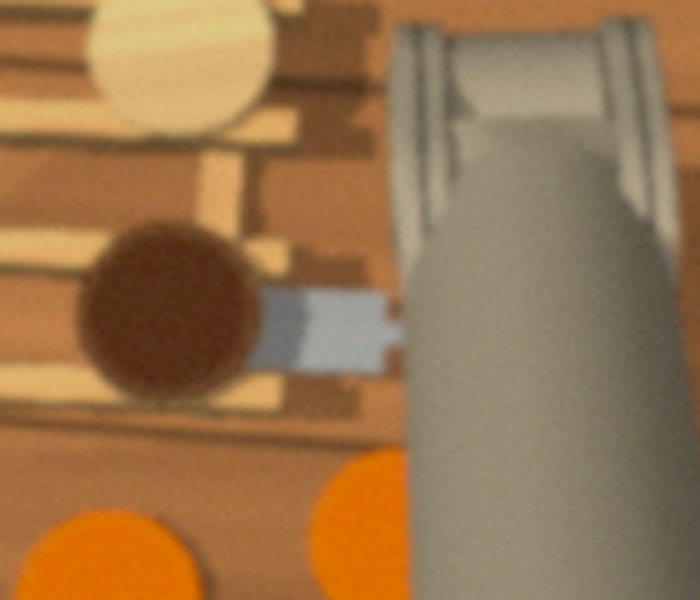

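View pics/s8.png

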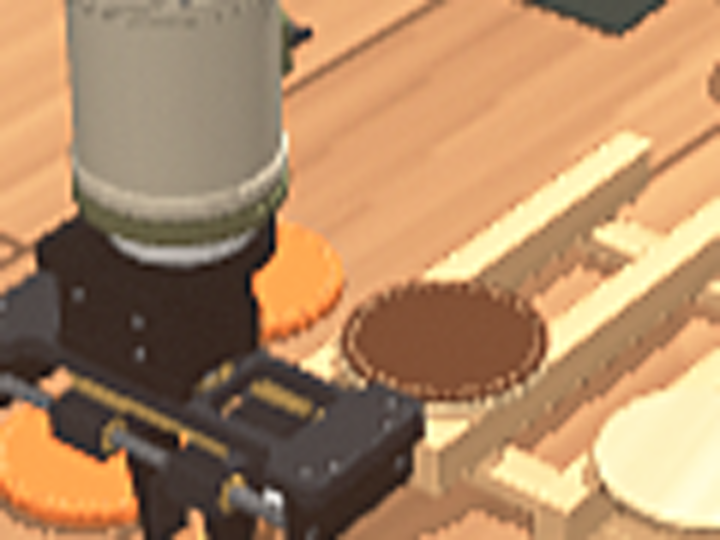

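The blade is under the coaster, inside the lane. Now I lift along an arc to about 30°.

jog_arm --commands '[{"translation": [0,0,7],"twist": 0},{"translation": [0,0,6],"twist": 0},{"translation": [0,0.2,5],"twist": 0},{"translation": [0,0.7,5.4],"twist": 0},{"translation": [0,1.1,5],"twist": 0},{"translation": [-0.1,1.6,5.1],"twist": 0},{"translation": [-0.1,2,5],"twist": 0},{"translation": [-0.1,2.4,4.5],"twist": 0},{"translation": [0,0,0],"twist": 0},{"translation": [0,0,0],"twist": 0}]'

```text
time: 13.6
ee_pos: [0.494, -0.0826, 0.0606]
eef_rot: [0.707, 0.02, -0.02, -0.707]
ft_force: [-0.1, -0.2, -0.8]
width: 0.0252
```

```bash
python3 - <<'E'
from h import *
st()
c=camera("top");crop(c,230,190,370,310,5,"t9.png")
c=camera("scene");crop(c,270,160,390,250,6,"s9.png")
c=camera("wrist");cv2.imwrite("pics/w9.png",c["img"][:,:,::-1])
E
```

```text
13.6 tcp [494.  -82.6  60.6] jaw x [0.998 0.056 0.   ] fing y [ 0. -0. -1.] w 25.2 F [-0.1 -0.2 -0.8] q [ 0.63  0.28 -0.62  1.94  0.2   0.98 -0.03]
```

View pics/t9.png

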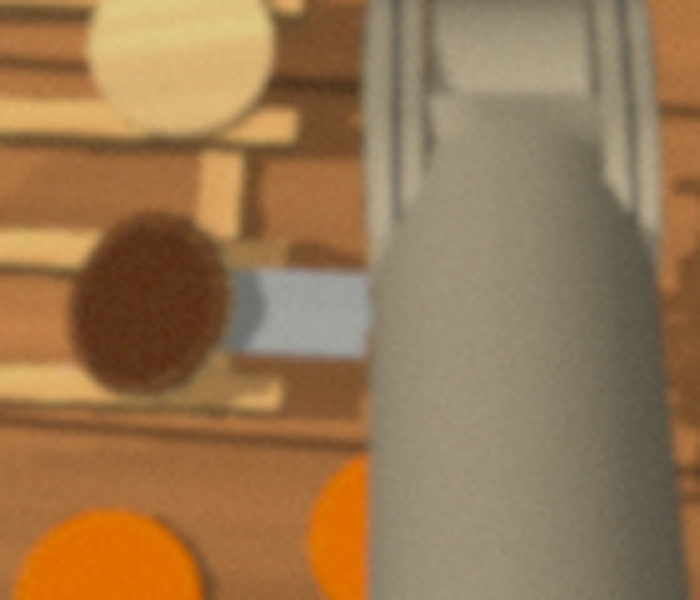

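View pics/s9.png

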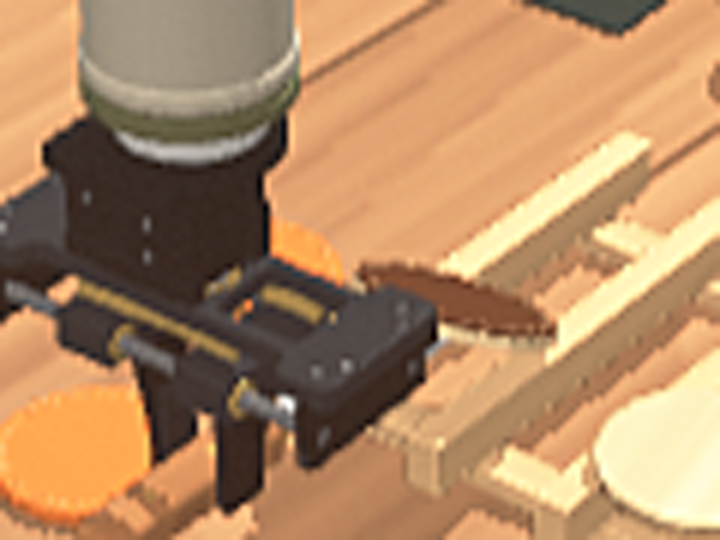

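View pics/w9.png

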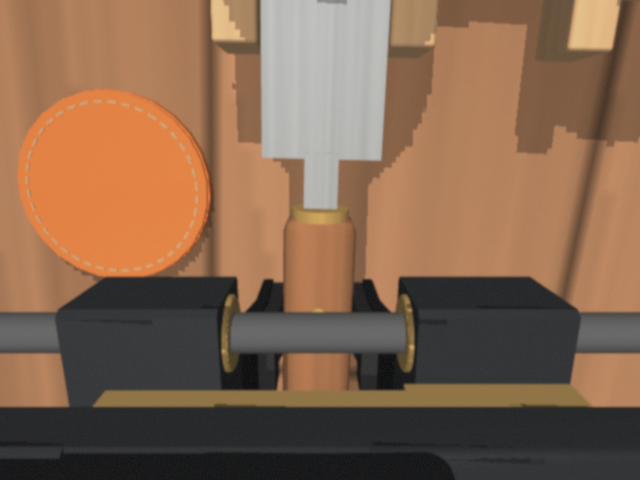

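The coaster is tilted about 30°, with its far edge still at about the same place. I continue along the arc.

jog_arm --commands '[{"translation": [-0.1,3,4.5],"twist": 0},{"translation": [-0.1,3.6,4.5],"twist": 0},{"translation": [-0.1,4,4],"twist": 0},{"translation": [-0.2,4.2,3.6],"twist": 0},{"translation": [-0.2,4.6,3],"twist": 0},{"translation": [-0.2,4.6,2.6],"twist": 0},{"translation": [0,0,0],"twist": 0},{"translation": [0,0,0],"twist": 0}]'

```text
time: 14.55
ee_pos: [0.4931, -0.0587, 0.0828]
eef_rot: [0.707, 0.02, -0.02, -0.707]
ft_force: [0.2, -0.2, -0.7]
width: 0.025
```

```bash
python3 - <<'E'
from h import *
st()
c=camera("top");crop(c,230,190,350,310,5,"t10.png")
c=camera("scene");crop(c,270,160,390,250,6,"s10.png")
E
```

```text
14.55 tcp [493.1 -58.7  82.8] jaw x [0.998 0.056 0.   ] fing y [ 0. -0. -1.] w 25.0 F [ 0.2 -0.2 -0.7] q [ 0.61  0.25 -0.65  1.93  0.17  1.02 -0.05]
```

View pics/t10.png

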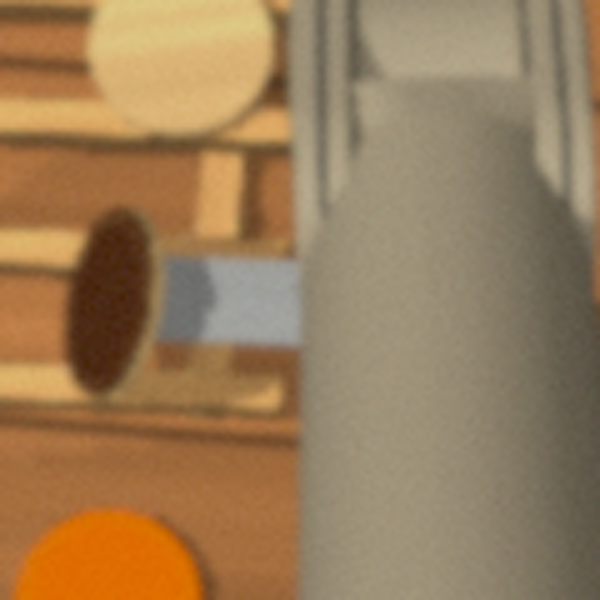

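View pics/s10.png

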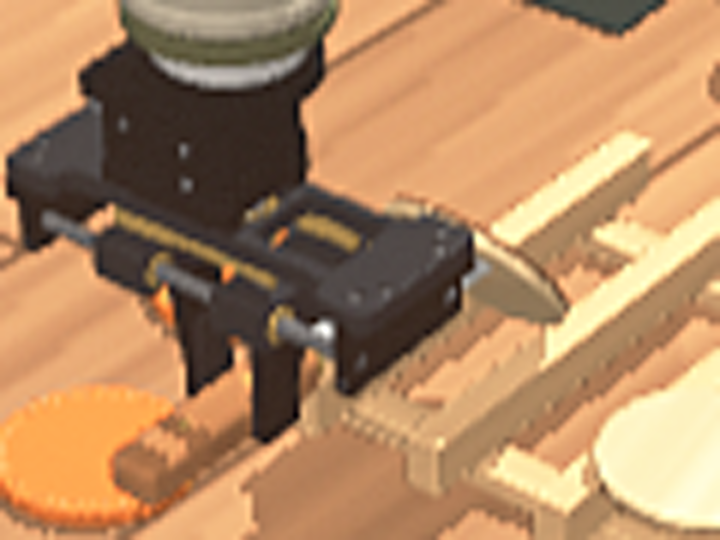

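It is about 60 to 65° up and still supported by the tip. I push it gently past vertical.

jog_arm --commands '[{"translation": [-0.2,4,1.5],"twist": 0},{"translation": [-0.2,4,1.2],"twist": 0},{"translation": [-0.2,4,1],"twist": 0},{"translation": [-0.2,4,0.6],"twist": 0},{"translation": [-0.2,4,0.4],"twist": 0},{"translation": [-0.2,4,0],"twist": 0},{"translation": [-0.1,3,0],"twist": 0},{"translation": [-0.1,3,0],"twist": 0},{"translation": [0,0,0],"twist": 0}]'

```text
time: 15.55
ee_pos: [0.4917, -0.0282, 0.0875]
eef_rot: [-0.707, -0.02, 0.02, 0.707]
ft_force: [-0.0, -0.7, -0.6]
width: 0.0252
```

```bash
python3 - <<'E'
from h import *
st()
c=camera("top");crop(c,200,190,320,310,5,"t11.png")
c=camera("scene");crop(c,270,150,390,250,6,"s11.png")
E
```

```text
15.55 tcp [491.7 -28.2  87.5] jaw x [0.998 0.057 0.   ] fing y [ 0.  0. -1.] w 25.2 F [-0.  -0.7 -0.6] q [ 0.58  0.23 -0.67  1.93  0.17  1.03 -0.11]
```

View pics/t11.png

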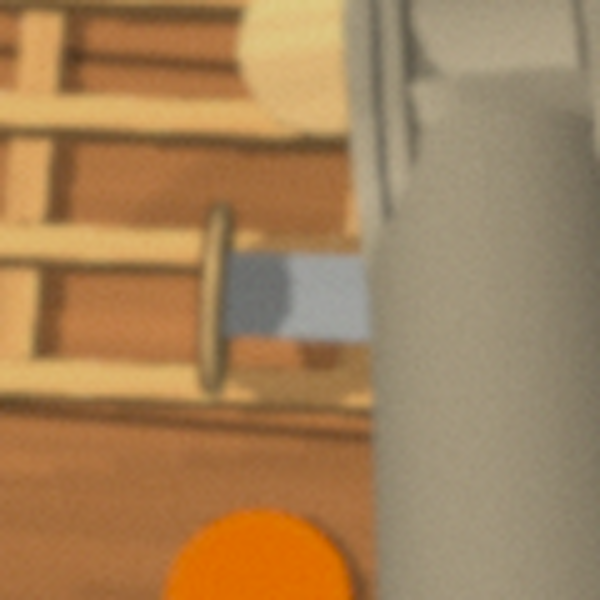

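View pics/s11.png

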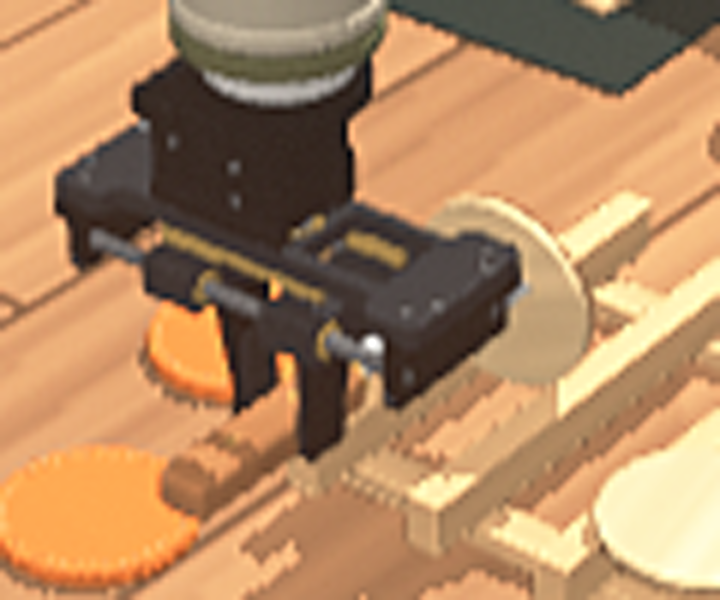

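jog_arm --commands '[{"translation": [-0.1,2,0],"twist": 0},{"translation": [-0.1,3,0],"twist": 0},{"translation": [-0.1,3,0],"twist": 0},{"translation": [-0.1,3,0],"twist": 0},{"translation": [-0.1,3,0],"twist": 0},{"translation": [-0.1,3,0],"twist": 0},{"translation": [0,0,0],"twist": 0},{"translation": [0,0,0],"twist": 0},{"translation": [0,0,0],"twist": 0}]'

```text
time: 16.55
ee_pos: [0.4911, -0.0119, 0.0874]
eef_rot: [0.707, 0.02, -0.02, -0.707]
ft_force: [-0.5, -0.1, -0.4]
width: 0.0255
```

```bash
python3 - <<'E'
from h import *
st()
c=camera("top");crop(c,170,180,310,300,5,"t12.png")
c=camera("scene");crop(c,290,150,430,250,5.5,"s12.png")
E
```

```text
16.55 tcp [491.1 -11.9  87.4] jaw x [0.998 0.056 0.   ] fing y [ 0. -0. -1.] w 25.5 F [-0.5 -0.1 -0.4] q [ 0.55  0.23 -0.68  1.93  0.17  1.03 -0.15]
```

View pics/t12.png

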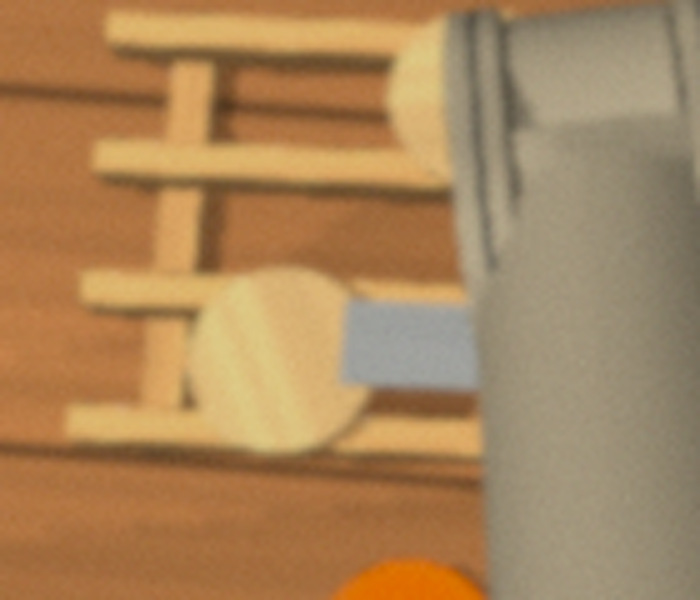

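View pics/s12.png

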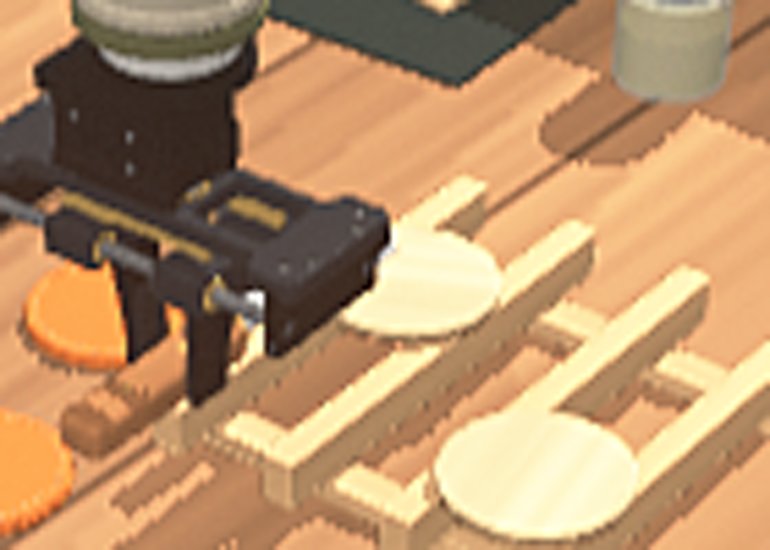

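The coaster now lies wooden side up across both slats. I retreat and lay the spatula down.

jog_arm --commands '[{"translation": [0,-10,2],"twist": 0},{"translation": [1,-20,0],"twist": 0},{"translation": [2,-25,0],"twist": 0},{"translation": [3,-25,0],"twist": 0},{"translation": [3,-25,0],"twist": 0},{"translation": [3,-25,0],"twist": 0},{"translation": [3,-25,0],"twist": 0},{"translation": [3,-10,0],"twist": 0},{"translation": [0,0,-25],"twist": 0},{"translation": [0,0,-25],"twist": 0},{"translation": [0,0,-20],"twist": 0},{"translation": [0,0,-10],"twist": 0},{"translation": [0,0,-4],"twist": 0},{"translation": [0,0,-2],"twist": 0},{"translation": [0,0,0],"twist": 0},{"translation": [0,0,0],"twist": 0}]'

```text
time: 18.25
ee_pos: [0.5097, -0.1769, 0.0043]
eef_rot: [0.707, 0.02, -0.019, -0.707]
ft_force: [0.3, -0.1, -0.8]
width: 0.0256
```

jog_arm --commands '[{"translation": [0,0,-1.5],"twist": 0},{"translation": [0,0,0],"twist": 0}]'

```text
time: 18.45
ee_pos: [0.5097, -0.177, 0.0026]
eef_rot: [0.707, 0.02, -0.019, -0.707]
ft_force: [-0.1, -0.6, 3.5]
width: 0.0252
```

jog_arm --commands '[{"translation": [0,0,0],"twist": 0},{"translation": [0,0,0],"twist": 0},{"translation": [0,0,0],"twist": 0},{"translation": [0,0,0],"twist": 0},{"translation": [0,0,0],"twist": 0},{"translation": [0,0,0],"twist": 0},{"translation": [0,0,0],"twist": 0},{"translation": [0,0,10],"twist": 0},{"translation": [0,0,30],"twist": 0},{"translation": [0,0,40],"twist": 0},{"translation": [0,-20,40],"twist": 0},{"translation": [0,-40,20],"twist": 0},{"translation": [0,-40,0],"twist": 0},{"translation": [0,-40,0],"twist": 0},{"translation": [0,-40,0],"twist": 0},{"translation": [0,0,0],"twist": 0},{"translation": [0,0,0],"twist": 0}]' --grip 0

```text
time: 20.15
ee_pos: [0.5088, -0.3574, 0.1423]
eef_rot: [-0.707, -0.019, 0.019, 0.707]
ft_force: [0.3, 1.4, 0.1]
width: 0.0871
```

```bash
python3 - <<'E'
from h import *
st()
c=camera("top");cv2.imwrite("pics/t13.png",c["img"][:,:,::-1])
c=camera("scene");cv2.imwrite("pics/s13.png",c["img"][:,:,::-1]);crop(c,270,150,450,285,4,"s13c.png")
E
```

```text
20.15 tcp [ 508.8 -357.4  142.3] jaw x [0.999 0.054 0.   ] fing y [ 0.     0.001 -1.   ] w 87.1 F [0.3 1.4 0.1] q [ 0.91  0.42 -0.48  1.55  0.2   1.22  0.45]
```

View pics/t13.png

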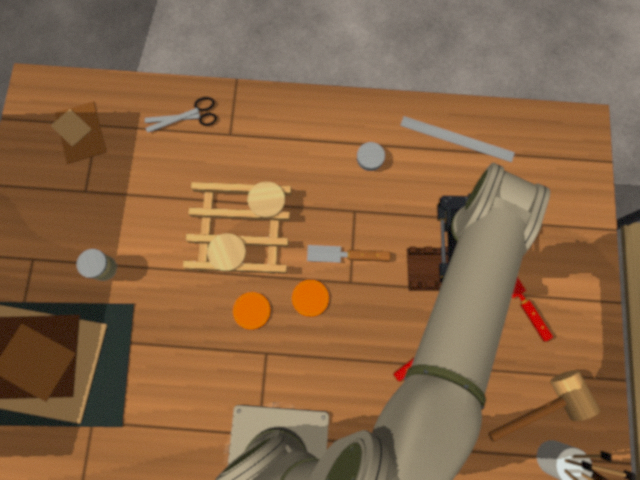

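View pics/s13.png

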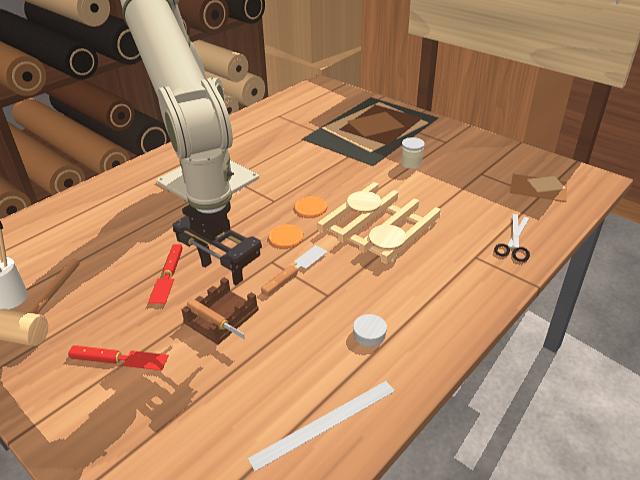

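View pics/s13c.png

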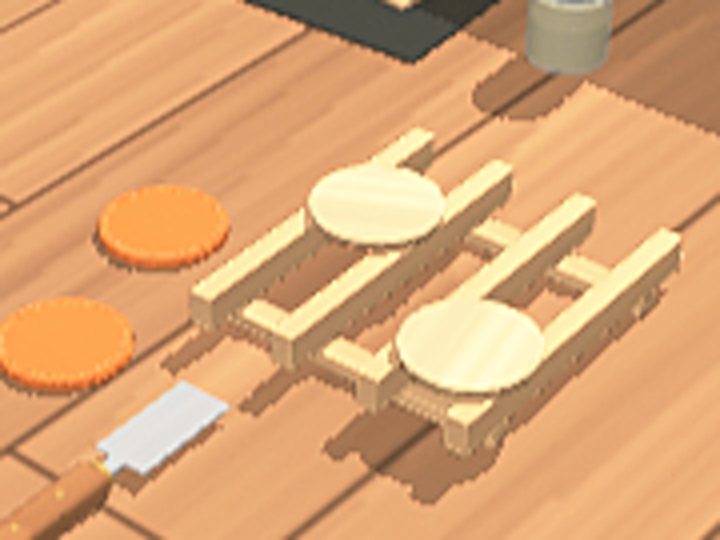

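```bash
python3 - <<'E'
from h import *
c=camera("top");print(ray(c,227,252,.048)*1000,ray(c,266.5,199,.048)*1000)
print(close_job());st()
E
```

```text
[484.22019692 168.44559246  48.        ] [631.03497794  82.82257815  48.        ]
the job is handed in; nothing more can be done
None
the job is handed in; nothing more can be done
```

The coaster now lies wooden side up across both slats of its own lane, like its neighbour, and the job was handed in at about 20 s.

**How it was done:**
- I lifted the spatula out of the tool rack on edge and stood it on the bench. I then tipped it flat with a finger and regripped it across the handle's width.
- I slid the blade into the lane under the coaster, lifted the -x side along an arc, and pushed it past vertical so it fell over towards +x.
- I laid the spatula flat on the bench near (0.51, -0.19) m and let it go. The gripper never touched the coaster.

**Last checks:**
- **Coaster:** its centre is at about (0.484, 0.168) m, within a few mm of the lane's middle, and it looks flat.
- **Neighbour:** it measured (631, 83) mm, against (631, 85) mm at the start, which is within reading error.
- **Knife, jar, tin and look-alikes:** they look unmoved in the pictures. I compared these by eye and did not measure them.
- **Forces:** the largest wrist force reported was about 3.5 N, when setting the spatula down.
- **Arm:** it is clear of everything, with the gripper open and the fingertips 142 mm up, near the tool rack.

One small disagreement: the top and scene cameras put the blade tip about 4 mm apart in x before insertion. I went by the top view against the rack, and the blade entered without contact.

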